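Load a valve bonnet into the test nest and start the test

ROBOT

A 6-joint arm with a two-finger parallel gripper is mounted at the origin on the work surface. World frame = base frame: x ahead of the robot, y to its left, z up, the work surface at z = 0. Lengths are in m, angles in rad, forces in N, time in s.
With the tool pointing down it reaches from about 0.375 to 0.925 m from the base axis. Payload 5.7 kg.
Tool frame: the origin (TCP) lies midway between the tips of the shut fingers; the grasp point (between the pads) lies 19 mm behind it; x points along the fingers, z is the direction in which the jaws open and shut, and the axes are right-handed (so a half turn about x gives the same grasp; the last joint's range is limited). The gripper opens to 88 mm and grips with 3 to 60 N. Pads are 20 mm wide; open, the fingers measure 115 mm over their backs; the gripper's body (75 mm by 178 mm) begins 61 mm behind the grasp point.
Start: joints at [-1.281, 0.359, 1.51, -0, 1.272, -0.115], TCP at [0.236, -0.551, 0.223] pointing down, gripper open.
Joint ranges: [-2.97, 2.97], [-1.01, 2.36], [0.21, 2.38], [-0.96, 4.11], [0.2, 2.71], [-2.98, 2.98]. Speed limits (rad/s): [2.39, 2.39, 3.14, 3.14, 3.14, 3.14].

INTERFACE

Orientations are given as a unit quaternion [x, y, z, w].
In Python, from rig import env gives the robot as it stands.
- The arm moves only by the tool carry_out, never from a script. Its argument "rows" is a list of rows, each a list of 3 entries, a list of its own where there are three numbers: the shift along the tool's x, y, z in m, then the turn about the tool's x in degrees, then the closure, from -1 (fully open) to 1 (shut). In form: [[[x, y, z], turn, grip], ...]. A call has 1 to 10 rows; each row is the pose to reach, as a shift and turn from the pose commanded when the call began, along the tool's axes at that moment; what a row does not reach only later rows make up. A row lasts 1/8 s, in which the tool goes at most 62.5 mm and 10.7 degrees, less where a joint would pass 70% of its speed; a pose out of reach is approached as far as the arm can. A call with a gripper value outside its range is refused whole. The fingers move at their own pace and stop on an object; "grip_force" is the grip in N (left out, the last holds). Time passes only in rows, so rows that repeat a pose let the fingers close. It gives the time, the measured TCP pose, the force and the opening at its end, in the units of the state.
- env.state(): the state, without advancing time (a new reading comes with each control period).
- env.camera(name): name is "scene" or "side" or "wrist"; returns a dict with "color" (400x640x3 uint8, red, green, blue), "fx", "fy", "cx", "cy" (pixels), "world_to_cam" (4x4, takes a point from world to camera coordinates); the wrist camera has in their place "hand_eye" (4x4, takes a point from camera to tool coordinates, whose origin is the TCP and whose axes are the tool frame's). Camera axes: x right, y up, looking along -z (the intrinsics and any distortion apply to the point x, -y, -z); pixel columns grow to the right and rows downward; lengths in m; the calibration is good to about 2 mm. A picture is of the moment at which its call begins: read the wrist's pose just before it. There is no depth.
- env.job_done(): hands the job in, once; it reports no verdict.
Trained networks look in the newest picture that a camera, given by its name, has taken for a name from the list of things; names that differ only in an ending like _2 or _b are one class to them, and where a whole thing is asked for, a point or a joint stands for the part that bears it (a point fixed in the world has none). Each returns a list of dicts, best first, with "p" (0 to 1); they miss things now and then, are a little off and sometimes report something else, mostly with a low value. They report only what shows in the picture. A call takes as long as a camera call. They do not tell look-alikes from the thing itself.
- env.boxes_of(target, camera): "extent" ([left, top, right, bottom] as shares, 0 to 1, of the picture: columns of its width, rows of its height, round what is visible of it).
- env.silhouettes(target, camera): "mask" (400x640 bool, what is visible of it) and "extent" ([left, top, right, bottom] as shares, 0 to 1, of the picture: columns of its width, rows of its height, round what is visible of it).
- env.landmark_of(target, camera): "point" ([column, row] as shares, 0 to 1, of the picture: columns of its width, rows of its height: a listed point, or the origin of a listed thing).
The state is a dict: "t": time; "qpos": joint angles; "dq": joint speeds; "joint_efforts": joint torques, N m; "position": TCP position; "ee_rot": TCP orientation; "wrist_force": force on the tool from outside, world axes, zero at the start; "moment": the same for the moment, N m; "opening": finger opening in m.
Only numpy, scipy, OpenCV 4.12 (cv2) and the standard library are available. Lean on these libraries where they do the work, as an engineer would, in place of code of your own. Each camera call takes 0.05 s, during which the arm holds its last target. There are 200 camera calls.

TASK

Take the grey iron valve bonnet from the sloping blue rack, lower it (do not drop it) into the shaped pocket of the metal nest with its tongue in the key slot, so that it sits fully home, flat and square, and let go of it. Then turn the black selector knob on the sloping console so that its white pointer stands at the green mark. Leave the red bonnet and everything else on the bench where it is.

Things in the scene. Friction and masses are not known exactly. Their poses are not given: they have to be found in the camera images.
- bonnet: Dark grey iron valve bonnet, 0.45-0.8 kg: flange plate 110 (x) x 80 (y) x 14 mm; a key tongue 24 mm wide sticks out 16 mm at its +x end (to x = 71 mm); in the middle a square neck 44 (x) x 30 (y) mm, z 14 to 59 mm (grip its 30 mm flats), then a 26 mm round gland to z 73 mm. Origin: centre of the plate's underside; z along the neck. Starts on the rack's deck, tongue uphill.
- red_bonnet: Red bonnet of the same shape and size, same origin and axes, on the other half of the rack, its centre line 108 to 124 mm from the grey one's. A bystander.
- rack: Fixed blue sloping rack, 230 mm wide (y). Its deck rises towards its own +x at 30 degrees; the surface passes 65 mm above the origin, its upper edge is 110 mm high. A lip 10 mm high runs along the lower edge, a 6 mm high steel strip parts the two halves. Origin: on the table under the deck's middle.
- nest: Fixed nest: base 190 (x) x 140 (y) x 12 mm; bright walls to z 24 mm round a pocket 114 x 84 mm, floor at z 12 mm, centred on the origin, with a key slot 28 mm wide at the +x end out to x = 75 mm. The bonnet fits one way only: x along x, origin over origin, 2 mm play all round. Parked clamps, 75 mm high, at x -45, y +-64 mm. Origin: centre of the base's underside.
- console: Fixed white console 150 (x) x 180 (y) mm; its grey panel rises towards its own +x at 35 degrees, 30 mm high in front, 135 mm at the back. Origin: centre of its underside. The selector is in the panel's middle (82.5 mm up). Marks 58 mm from the knob's axis: white downhill (joint 0), large green towards +y (joint 1.2), white (2.4). A red and a yellow lamp by the upper edge.
- selector_grip (a point): Point to grip on the black selector knob's axis, 37 mm above the panel along its normal. z: out of the panel; x: along the knob's grip bar, 61 mm long, 14 mm wide, its top 7 mm above this point; the 64 mm disc under the bar has its top 23 mm below this point. The white pointer stripe is on the bar's -x half.
- selector (a joint): Selector angle in rad: at 0 the pointer points straight down the slope (console's -x); it grows clockwise as seen looking onto the panel (pointer swinging to the console's +y), up to a stop at 2.6. Green mark: 1.2. Stiff: it stays where it is left.
- valve0: Dark iron valve body, a bystander: standing spool with two round flanges 90 mm in diameter, 150 mm high. Origin: centre of its underside.
- valve2: The same, 140 mm high, standing at the back like valve0.
- valve1: A shorter one, flanges 80 mm in diameter, 85 mm high, standing among the task's things, a bystander.
- wrench: Wrench 200 mm long lying on the table at the right of the bench (-y), a bystander. Origin under its middle, x along it.
- gasket: Copper-coloured ring lying flat, 110 mm outside and 64 mm inside diameter, 12 mm high, a bystander. Origin: centre of its underside.
- tin: Small tin, 56 mm in diameter, 70 mm high, standing close behind the nest (beyond its -x end), a bystander. Origin: centre of its underside.
- jar: Amber jar with a white cap, 60 mm in diameter, 90 mm high, standing beside the console (on its -y side), a bystander. Origin: centre of its underside.
Mind the look-alikes: they are no part of the job. What is shaped like the bonnet but turquoise or yellow is not meant.

How it is judged:
On the way, in this order (a step that is already met when the one before it is completed fails the run):
1. the grey bonnet is seated flat and square at the bottom of the nest's pocket, tongue in the slot, and the fingers are off it (horizontal distance between bonnet and nest below 0.004 m and z of bonnet in the frame of nest below 0.0145 m and angle between bonnet's own z axis and vertical below 0.035 rad and angle between the x axis of bonnet and the x axis of nest, either way round below 0.06 rad and contact force between the fingers and bonnet below 0.1 N), for 0.3 s.
2. with the bonnet still seated, the selector is turned to the green mark (horizontal distance between bonnet and nest below 0.004 m and z of bonnet in the frame of nest below 0.0145 m and angle between bonnet's own z axis and vertical below 0.035 rad and angle between the x axis of bonnet and the x axis of nest, either way round below 0.06 rad and value of joint selector between 1.03 and 1.37 rad), for 0.2 s.
At the end, for the whole second after the job is handed in: The grey bonnet rests released in the pocket: within 4 mm of the nest's centre, underside at most 2.5 mm above the pocket floor, tilted under 0.035 rad, its long axis within 0.06 rad of the nest's; the selector rests within 0.17 rad of the green mark (1.2) (all of step 2 and contact force between the fingers and bonnet below 0.1 N and linear speed of bonnet below 0.02 m/s and velocity of joint selector between -0.05 and 0.05 rad/s); the robot touches nothing.
It fails at once if the red bonnet is moved by more than 30 mm (distance of red_bonnet from where it was at the start of the episode above 0.03 m).
It fails at once if a valve body is moved by more than 30 mm (distance of any of valve0, valve1, valve2 from where it was at the start of the episode above 0.03 m).
It fails at once if the wrench, the gasket, the tin or the jar is moved by more than 30 mm (distance of any of wrench, gasket, tin, jar from where it was at the start of the episode above 0.03 m).
It fails at once if the grey bonnet is dropped (falls or slides at over 0.6 m/s out of the fingers) (contact force between the fingers and bonnet below 0.1 N and linear speed of bonnet above 0.6 m/s).
It also fails if it takes over 62 s, if anything falls off the work surface, if the arm or the gripper's body presses on something with over 40 N, if the wrist force passes 120 N, or if a joint passes its speed limit or range.

## Working session

There is one attempt and no reset: what is moved stays moved. The work goes in short steps, Python scripts to look and compute and a tool call to move; the robot and the scene stay as the last step left them, time stands still between calls to the robot, and variables do not carry over. Pictures are saved under pics/ and viewed, about 8 in all and at most 12, crops included, and the job is handed in when it is done.

Besides the shell and the picture viewer there is one more tool, called after "Call:" by a JSON object that holds its "fn" and its "kwargs". carry_out: Moves the arm, as the interface text tells. Its arguments: {"type":"object","properties":{"rows":{"type":"array","items":{"type":"array"}},"grip_force":{"type":"number"}},"required":["rows"]}

```bash
ls; mkdir -p pics; python3 - <<'E'
from rig import env
import cv2,numpy as np,pickle
s=env.state();print(s)
d={}
for c in ['scene','side','wrist']:
    im=env.camera(c); d[c]=im
    cv2.imwrite(f'pics/{c}0.png',im['color'][:,:,::-1])
    print(c,{k:(np.round(v,4).tolist() if not np.isscalar(v) else v) for k,v in im.items() if k!='color'})
    for t in ['bonnet','red_bonnet','rack','nest','console','selector_grip','valve1','tin','jar','gasket']:
        try: print(t,[(np.round(np.array(r['point'])*[640,400],1).tolist(),round(r['p'],2)) for r in env.landmark_of(t,c)][:4])
        except Exception as e: print(t,e)
E
python3 -c "
import cv2,numpy as np
a=[cv2.imread(f'pics/{c}0.png') for c in ['scene','side']]
"
```

```text
pics
{'t': 0.0, 'qpos': array([-1.28110790e+00,  3.59505059e-01,  1.51142395e+00, -1.03788509e-05,
        1.27247416e+00, -1.15066555e-01]), 'dq': array([ 0.00104034,  0.00032096,  0.00061696, -0.00059844, -0.00146273,
       -0.00031569]), 'joint_efforts': array([ 2.46017044e-03, -5.15364182e+01, -2.70721650e+01,  6.78446679e-02,
        3.50169931e-02, -1.23621721e-04]), 'position': array([ 0.23608843, -0.55085976,  0.22181278]), 'ee_rot': array([ 0.38970399,  0.59078815, -0.38888649,  0.5898029 ]), 'wrist_force': array([ 0.45793265, -0.40284743, -0.31985645]), 'moment': array([-0.03576782, -0.01397572, -0.00164403]), 'opening': 0.08787845423501861}
scene {'fx': 490.1576937230464, 'fy': 490.1576937230464, 'cx': 318.6311292013704, 'cy': 195.3328639221391, 'world_to_cam': [[0.4897, 0.8719, 0.0038, -0.2491], [-0.4913, 0.2723, 0.8273, 0.1651], [0.7203, -0.4071, 0.5617, -2.1236], [0.0, 0.0, 0.0, 1.0]]}
bonnet [([220.3, 215.7], 0.74), ([158.3, 223.1], 0.67), ([252.1, 226.7], 0.62)]
red_bonnet []
rack [([240.2, 243.0], 0.79)]
nest [([315.5, 225.8], 0.92)]
console [([395.3, 199.5], 0.91)]
[... 692 characters left out ...]
], 0.92)]
nest [([322.7, 209.5], 0.88)]
console [([284.9, 285.3], 0.67)]
selector_grip [([277.0, 261.8], 0.72)]
valve1 [([280.3, 162.5], 0.89), ([238.8, 241.8], 0.77), ([344.8, 259.7], 0.56)]
tin [([283.1, 205.2], 0.71)]
jar [([290.6, 325.8], 0.78), ([287.5, 282.8], 0.64)]
gasket [([264.6, 355.1], 0.91)]
wrist {'fx': 291.44413798526955, 'fy': 291.44413798526955, 'cx': 318.7474763277185, 'cy': 202.47653597226662, 'hand_eye': [[0.0003, 0.2612, -0.9653, -0.1629], [-0.0005, 0.9653, 0.2612, 0.0702], [1.0, 0.0004, 0.0004, 0.0001], [0.0, 0.0, 0.0, 1.0]]}
bonnet [([146.8, 38.7], 0.64), ([305.1, 138.1], 0.63)]
red_bonnet []
rack []
nest []
console []
selector_grip []
valve1 []
tin []
jar []
gasket []
```

View pics/scene0.png

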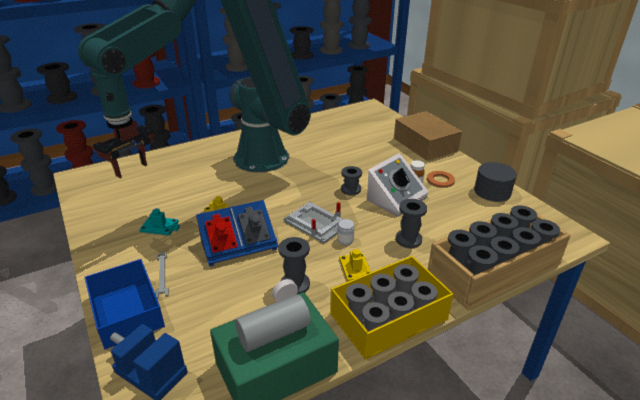

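View pics/side0.png

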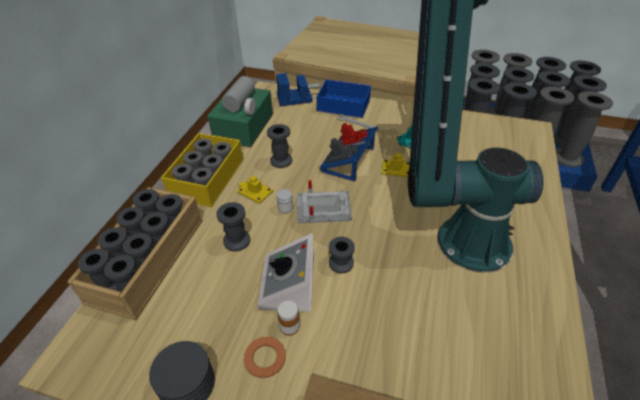

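Scene view: the grey bonnet is on the rack's right half at (255,225) with the red one at (222,232). The nest is at (315,222) with the tin at (346,232), and the console is at (397,187). Side view: grey (342,150), nest (322,207), knob (280,265). The turquoise and yellow pieces lying on the table are decoys.

```bash
cat > h.py <<'E'
from rig import env
import cv2,numpy as np
from scipy.spatial.transform import Rotation as R
from scipy.optimize import least_squares
def K(c): return np.array([[c['fx'],0,c['cx']],[0,c['fy'],c['cy']],[0,0,1]])
def w2c(c,s=None):
    if 'world_to_cam' in c: M=np.array(c['world_to_cam'])
    else:
        T=np.eye(4);T[:3,:3]=R.from_quat(s['ee_rot']).as_matrix();T[:3,3]=s['position']
        M=np.linalg.inv(T@np.array(c['hand_eye']))
    return np.diag([1,-1,-1,1])@M
def proj(P,M,k):
    P=np.atleast_2d(P); q=P@M[:3,:3].T+M[:3,3]; q=q@k.T; return q[:,:2]/q[:,2:]
def ray(px,z,M,k):
    o=-M[:3,:3].T@M[:3,3]; d=M[:3,:3].T@np.linalg.solve(k,[px[0],px[1],1]); return o+d*(z-o[2])/d[2]
def tri(a,b,Ma,ka,Mb,kb):
    X=cv2.triangulatePoints(ka@Ma[:3],kb@Mb[:3],np.float64(a),np.float64(b))[:,0]; return X[:3]/X[3]
E
python3 - <<'E'
from h import *
a=env.camera('scene');b=env.camera('side')
A=(w2c(a),K(a));B=(w2c(b),K(b))
for n,p,q in [('bonnet',(252.1,226.7),(342,153.4)),('red',(220.3,215.7),(354.1,132.7)),('rack',(240.2,243),(343.6,161.1)),('nest',(315.5,225.8),(322.7,209.5)),('console',(395.3,199.5),(284.9,285.3)),('grip',(402.6,176.3),(277,261.8)),('valve1',(349.2,188.6),(344.8,259.7)),('tin',(346.4,240.3),(283.1,205.2)),('jar',(415,187),(290.6,325.8))]:
    X=tri(p,q,*A,*B); print(n,X.round(3),'err',(proj(X,*A)[0]-p).round(1))
s=env.state();print(R.from_quat(s['ee_rot']).as_matrix().round(3))
E
```

```text
bonnet [ 0.516 -0.255  0.065] err [0.3 0.2]
red [ 0.485 -0.342  0.116] err [1.9 1.6]
rack [ 0.512 -0.294  0.004] err [1.9 1.4]
nest [ 0.525 -0.02  -0.014] err [0.5 0.3]
console [ 0.54   0.324 -0.007] err [1.4 0.5]
grip [0.557 0.328 0.106] err [0.8 0.3]
valve1 [0.395 0.197 0.004] err [-0.9 -0.5]
tin [0.664 0.019 0.005] err [-0.2 -0.1]
jar [ 0.489  0.45  -0.016] err [-0.8 -0.3]
[[ 0.     0.919  0.394]
 [ 0.     0.394 -0.919]
 [-1.     0.    -0.   ]]
```

Call:
{"fn": "carry_out", "kwargs": {"rows": [[[-0.06, 0.02, -0.01], 0, -1], [[-0.12, 0.06, -0.025], 0, -1], [[-0.18, 0.11, -0.046], 0, -1], [[-0.18, 0.16, -0.068], 0, -1], [[-0.18, 0.21, -0.089], 0, -1], [[-0.18, 0.26, -0.11], 0, -1], [[-0.18, 0.31, -0.131], 0, -1], [[-0.18, 0.36, -0.15], 0, -1], [[-0.18, 0.36, -0.15], 0, -1], [[-0.18, 0.36, -0.15], 0, -1]]}}

```text
t: 3.0
position: [0.5077, -0.2721, 0.4026]
ee_rot: [0.389, 0.591, -0.389, 0.59]
wrist_force: [-0.5, -0.1, -0.2]
opening: 0.0877
```

```bash
python3 - <<'E'
from h import *
s=env.state();print(s['t'],s['position'],np.abs(s['dq']).max(),s['qpos'])
c=env.camera('wrist')
cv2.imwrite('pics/w1.png',c['color'][:,:,::-1])
import pickle;pickle.dump((s,c),open('w1.pkl','wb'))
for t in ['bonnet','red_bonnet','rack','nest','selector_grip']:
    print(t,[(np.round(np.array(r['point'])*[640,400],1).tolist(),round(r['p'],2)) for r in env.landmark_of(t,'wrist')][:4])
E
```

```text
3.0 [ 0.50774661 -0.27206183  0.40255016] 0.028315486552545215 [-6.11330346e-01  2.16572832e-01  1.27930376e+00 -6.90299186e-04
  1.64613357e+00  5.54052555e-01]
bonnet [([310.2, 158.0], 0.91), ([376.1, 299.0], 0.82), ([292.4, 249.6], 0.79)]
red_bonnet [([363.1, 186.4], 0.71), ([60.0, 113.0], 0.18)]
rack [([333.8, 167.2], 0.76)]
nest [([193.6, 101.4], 0.72)]
selector_grip []
```

View pics/w1.png

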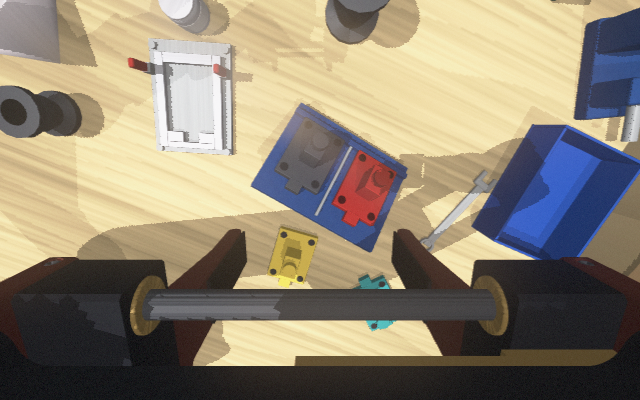

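```bash
python3 - <<'E'
import cv2
i=cv2.imread('pics/w1.png')[25:260,135:415]
i=cv2.resize(i,None,fx=2.5,fy=2.5,interpolation=cv2.INTER_CUBIC)
for k in range(0,280,20):
  cv2.putText(i,str(135+k),(int(k*2.5),10),0,.35,(0,0,255),1);cv2.line(i,(int(k*2.5),10),(int(k*2.5),16),(0,0,255),1)
for k in range(15,235,20): cv2.putText(i,str(25+k),(0,int(k*2.5)+4),0,.35,(0,0,255),1);cv2.line(i,(24,int(k*2.5)),(30,int(k*2.5)),(0,0,255),1)
cv2.imwrite('pics/w1c.png',i)
E
```

```text
(no output)
```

View pics/w1c.png

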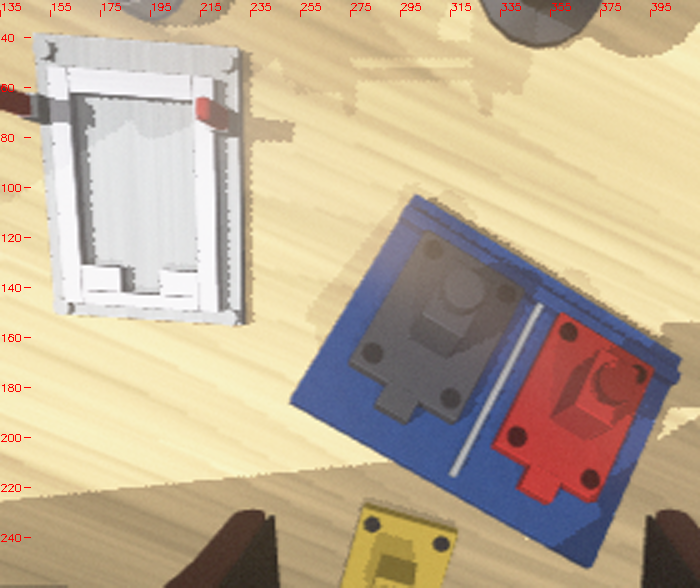

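Top view: the nest's key slot faces down in the picture, towards the robot, at about (190,143). The grey bonnet's tongue is at about (291,191), with the gland top at (320.6,139.8). The red bonnet is at its right behind the strip.

```bash
cat > fit1.py <<'E'
from h import *
import pickle
s,c=pickle.load(open('w1.pkl','rb')); M,k=w2c(c,s),K(c)
f=lambda L:np.array(L)/2.5+[135,25]
def Rz(a): return R.from_euler('z',a).as_matrix()
nc=f([(33,33),(241,50),(243,325),(55,315)]); nm=np.array([[-.095,-.07,.012],[-.095,.07,.012],[.095,.07,.012],[.095,-.07,.012]])
fn=lambda p:(proj(nm@Rz(p[2]).T+[p[0],p[1],0],M,k)-nc).ravel()
r=least_squares(fn,[.55,0,3.3]);print('nest',r.x.round(4),r.fun.round(1))
g=ray(f([(464,287)])[0],.13,M,k);print(g)
rc=f([(291,403),(590,567)]);rm=np.array([[.078,-.115,.110],[.078,.115,.110]])
fr=lambda p:(proj(rm@Rz(p[2]).T+[p[0],p[1],0],M,k)-rc).ravel()
r=least_squares(fr,[.5,-.29,3.6]);print('rack',r.x.round(4),r.fun.round(1))
bc=f([(422,232),(523,290),(350,360),(455,422),(375,408),(404,422),(464,287)])
bm=np.array([[-.055,-.04,.014],[-.055,.04,.014],[.055,-.04,.014],[.055,.04,.014],[.071,-.012,.014],[.071,.012,.014],[0,0,.073]])
def B(p): return Rz(p[3])@R.from_euler('y',-30,degrees=True).as_matrix()
fb=lambda p:(proj(bm@B(p).T+p[:3],M,k)-bc).ravel()
r=least_squares(fb,[.516,-.255,.07,3.6],loss='soft_l1');p=r.x;print('bonnet',p.round(4),np.degrees(p[3]),fb(p).round(1))
for z in (.035,.045,.05,.055,.059,.073): print(z,(B(p)@[0,0,z]+p[:3]).round(4))
E
python3 fit1.py
```

```text
nest [ 0.5202 -0.0197  3.4787] [ 0.4  0.1 -0.5 -0.5 -0.2  0.8  0.2 -0.3]
[ 0.55209379 -0.25594666  0.13      ]
rack [ 0.5048 -0.3058  3.0207] [-0.8 -0.4  0.9  0.6]
bonnet [ 0.5132 -0.2511  0.0577  3.0231] 173.21112168000755 [ 0.8 -0.6  0.1 -0.1 -0.8  0.7  0.1  0.  -0.2 -1.7  1.3 -0.  -1.   1.2]
0.035 [ 0.5306 -0.2532  0.088 ]
0.045 [ 0.5355 -0.2538  0.0967]
0.05 [ 0.538  -0.2541  0.101 ]
0.055 [ 0.5405 -0.2544  0.1054]
0.059 [ 0.5425 -0.2546  0.1088]
0.073 [ 0.5494 -0.2555  0.1209]
```

```bash
cat >> fit1.py <<'E'
print('---')
def full(q):
    xr=np.dot([q[0]-.5048,q[1]+.3058],[np.cos(3.0207),np.sin(3.0207)])
    return np.array([q[0],q[1],.065+np.tan(np.pi/6)*xr,q[2]])
r=least_squares(lambda q:fb(full(q)),[.516,-.255,3.02],loss='soft_l1');p=full(r.x)
print('bonnet',p.round(4),np.degrees(p[3]),fb(p).round(1))
G=B(p)@[0,0,.042]+p[:3];print('grasp',G.round(4))
T=R.from_quat(s['ee_rot']).as_matrix()
print('delta tool to TCP', (T.T@(G-[0,0,.019]-s['position'])).round(4))
for px in [(270,60),(290,50),(360,40),(185,28),(235,200),(262,90)]: print(px,ray(px,0,M,k).round(3))
E
python3 fit1.py|sed -n '/---/,$p'
```

```text
---
bonnet [ 0.5141 -0.251   0.0635  3.0229] 173.19906964562935 [ 0.8 -1.2  0.5 -0.4 -1.2  0.7  0.2  0.3 -0.5 -1.5  1.1  0.3 -0.9  0.8]
grasp [ 0.5349 -0.2535  0.0999]
delta tool to TCP [ 0.3217  0.0326 -0.0064]
(270, 60) [ 0.638 -0.122  0.   ]
(290, 50) [ 0.667 -0.149  0.   ]
(360, 40) [ 0.73  -0.255  0.   ]
(185, 28) [0.628 0.031 0.   ]
(235, 200) [ 0.37  -0.148  0.   ]
(262, 90) [ 0.586 -0.126  0.   ]
```

Call:
{"fn": "carry_out", "kwargs": {"rows": [[[0.05, 0.0326, -0.0064], 10, -1], [[0.11, 0.0326, -0.0064], 20, -1], [[0.17, 0.0326, -0.0064], 30, -1], [[0.22, 0.0326, -0.0064], 30, -1], [[0.22, 0.0326, -0.0064], 30, -1], [[0.22, 0.0326, -0.0064], 30, -1]]}}

```text
t: 4.05
position: [0.5366, -0.2542, 0.1845]
ee_rot: [0.529, 0.469, -0.529, 0.47]
wrist_force: [0.8, -0.5, -0.6]
opening: 0.0878
```

```bash
python3 - <<'E'
from h import *
s=env.state();print(s['position'],R.from_quat(s['ee_rot']).as_matrix().round(3).tolist())
c=env.camera('wrist')
import pickle;pickle.dump((s,c),open('w2.pkl','wb'))
M,k=w2c(c,s),K(c)
im=c['color'][:,:,::-1].copy()
b=np.array([.5141,-.251,.0635]);Bm=R.from_euler('z',3.0229).as_matrix()@R.from_euler('y',-30,degrees=True).as_matrix()
P=np.array([[-.022,-.015,.059],[-.022,.015,.059],[.022,.015,.059],[.022,-.015,.059]])
for Q,col in ((P,(0,255,0)),(np.array([[-.055,-.04,.014],[-.055,.04,.014],[.055,.04,.014],[.055,-.04,.014]]),(255,255,0))):
    cv2.polylines(im,[proj(Q@Bm.T+b,M,k).round().astype(int)],True,col,1)
cv2.imwrite('pics/w2.png',im)
E
```

```text
[ 0.5365616  -0.25416846  0.18452698] [[0.002, 0.993, -0.119], [-0.001, -0.119, -0.993], [-1.0, 0.002, 0.001]]
```

View pics/w2.png

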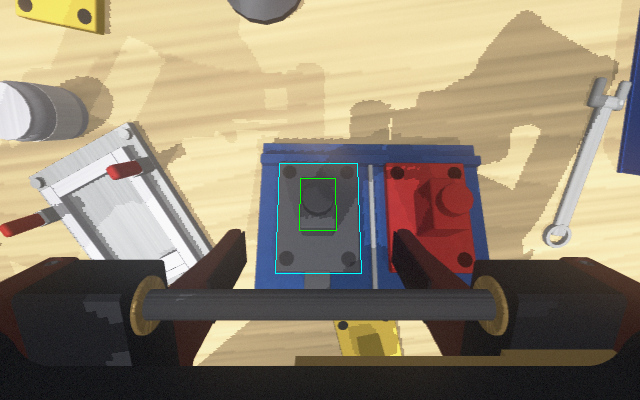

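The overlay matches the grey bonnet's plate (275–361, 163–273). The neck is centred between the fingers, so I'll descend and grip.

Call:
{"fn": "carry_out", "kwargs": {"rows": [[[0.04, -0.001, 0.0], 0, -1], [[0.08, -0.0015, 0.0], 0, -1], [[0.102, -0.0015, 0.0], 0, -1], [[0.102, -0.0015, 0.0], 0, -1], [[0.102, -0.0015, 0.0], 0, 1], [[0.102, -0.0015, 0.0], 0, 1], [[0.102, -0.0015, 0.0], 0, 1], [[0.102, -0.0015, 0.0], 0, 1], [[0.102, -0.0015, 0.0], 0, 1], [[0.102, -0.0015, 0.0], 0, 1]], "grip_force": 25}}

```text
t: 5.35
position: [0.534, -0.2529, 0.0806]
ee_rot: [-0.529, -0.47, 0.529, -0.469]
wrist_force: [0.2, -0.2, -0.6]
opening: 0.0313
```

Call:
{"fn": "carry_out", "kwargs": {"rows": [[[-0.015, 0, 0], 0, 1], [[-0.04, 0, 0], 0, 1], [[-0.08, 0, 0], 0, 1], [[-0.12, 0, 0], 0, 1], [[-0.12, 0, 0], 0, 1], [[-0.12, 0, 0], 0, 1]]}}

```text
t: 6.1
position: [0.5329, -0.2522, 0.1992]
ee_rot: [-0.529, -0.47, 0.529, -0.469]
wrist_force: [-0.3, 0.4, -6.6]
opening: 0.0302
```

```bash
python3 - <<'E'
from h import *
s=env.state();print(s['position'],s['wrist_force'],s['moment'],s['opening'])
c=env.camera('side');M,k=w2c(c),K(c)
u=proj(s['position'],M,k)[0].astype(int);print(u)
im=c['color'][u[1]-75:u[1]+75,u[0]-90:u[0]+90,::-1]
w=env.camera('wrist')['color'][100:300,200:440,::-1]
cv2.imwrite('pics/l1.png',np.hstack([cv2.resize(im,(400,333),interpolation=2),cv2.resize(w,(400,333))]))
E
```

```text
[ 0.53291027 -0.25222687  0.19918405] [-0.27268798  0.37624074 -6.63748399] [ 0.01417864  0.00614834 -0.01052051] 0.030203636251039948
[338 123]
```

View pics/l1.png

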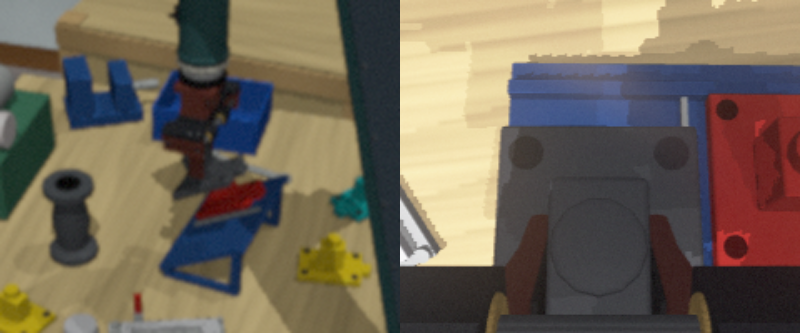

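The bonnet is held at about 0.65 kg, still tilted about 30°. I'll carry it to the free table beyond the rack and nest gap and level it there by rolling it over its lower edge.

Call:
{"fn": "carry_out", "kwargs": {"rows": [[[0, 0.02, -0.027], 0, 1], [[0, 0.049, -0.065], 0, 1], [[0, 0.078, -0.104], 0, 1], [[0.0, 0.097, -0.13], 0, 1], [[0.05, 0.097, -0.13], 0, 1], [[0.1, 0.097, -0.13], 0, 1], [[0.135, 0.097, -0.13], 0, 1], [[0.135, 0.097, -0.13], 0, 1], [[0.135, 0.097, -0.13], 0, 1]]}}

```text
t: 7.32
position: [0.6462, -0.1355, 0.0659]
ee_rot: [0.529, 0.469, -0.529, 0.469]
wrist_force: [1.0, 0.1, -5.2]
opening: 0.0295
```

```bash
python3 - <<'E'
from h import *
s=env.state();print(s['position'],s['wrist_force'],s['moment'])
c=env.camera('side');M,k=w2c(c),K(c)
u=proj(s['position'],M,k)[0].astype(int);print(u)
im=c['color'][u[1]-60:u[1]+60,u[0]-80:u[0]+80,::-1]
c=env.camera('scene');M,k=w2c(c),K(c);u=proj(s['position'],M,k)[0].astype(int)
w=c['color'][u[1]-60:u[1]+60,u[0]-80:u[0]+80,::-1]
cv2.imwrite('pics/l2.png',np.hstack([cv2.resize(im,(400,300),interpolation=2),cv2.resize(w,(400,300),interpolation=2)]))
E
```

```text
[ 0.64624935 -0.13552747  0.06592221] [ 0.96485593  0.14299718 -5.18223132] [-0.00586334 -0.1190035  -0.00239634]
[300 166]
```

View pics/l2.png

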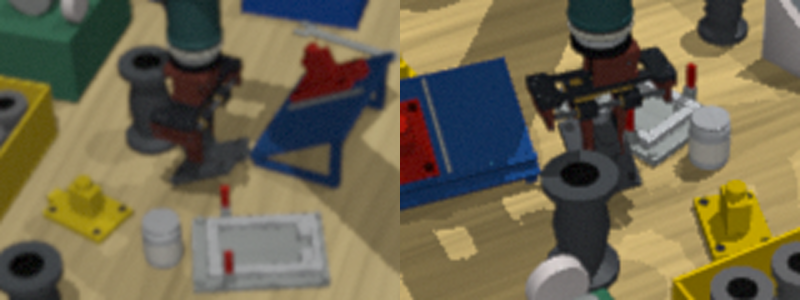

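Call:
{"fn": "carry_out", "kwargs": {"rows": [[[0.006, 0, 0], 0, 1], [[0.012, 0, 0], 0, 1], [[0.016, 0, 0], 0, 1], [[0.016, 0, 0], 0, 1]], "grip_force": 15}}

```text
t: 7.92
position: [0.6453, -0.1352, 0.0491]
ee_rot: [-0.529, -0.47, 0.529, -0.469]
wrist_force: [0.3, 0.0, -6.2]
opening: 0.0297
```

Call:
{"fn": "carry_out", "kwargs": {"rows": [[[0.004, 0, 0], 0, 1], [[0.007, -0.0055, 0], 0, 1], [[0.01, -0.0107, 0], 0, 1], [[0.0133, -0.0157, 0], 0, 1], [[0.0172, -0.0203, 0], 0, 1], [[0.0215, -0.0245, 0], 0, 1], [[0.026, -0.0284, 0], 0, 1], [[0.027, -0.0284, 0], 0, 1], [[0.027, -0.0284, 0], 0, 1]]}}

```text
t: 9.05
position: [0.6173, -0.1317, 0.0221]
ee_rot: [-0.529, -0.47, 0.529, -0.469]
wrist_force: [0.6, 0.0, -6.5]
opening: 0.0296
```

```bash
python3 - <<'E'
from h import *
s=env.state();print(s['position'],s['wrist_force'],s['moment'])
c=env.camera('side');M,k=w2c(c),K(c)
u=proj(s['position'],M,k)[0].astype(int);print(u)
im=c['color'][u[1]-60:u[1]+60,u[0]-80:u[0]+80,::-1]
w=env.camera('wrist')['color'][20:320,120:520,::-1]
cv2.imwrite('pics/l3.png',np.hstack([cv2.resize(im,(400,300),interpolation=2),w]))
E
```

```text
[ 0.61732787 -0.13168069  0.02206741] [ 0.60955087  0.04629152 -6.46400814] [-0.00181374  0.0243256   0.06078123]
[307 177]
```

View pics/l3.png

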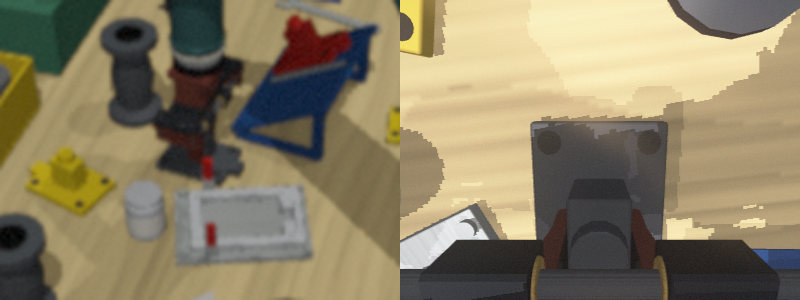

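```bash
python3 - <<'E'
from h import *
s=env.state();c=env.camera('wrist');M,k=w2c(c,s),K(c)
T=R.from_quat(s['ee_rot']).as_matrix(); G=s['position']-T[:,0]*.019
bx=-T[:,1];by=T[:,2];bz=-T[:,0]   # level bonnet axes
Rb=np.c_[bx,by,bz]
m=np.array([[-.055,-.04,.014],[-.055,.04,.014],[-.022,-.015,.014],[-.022,.015,.014],[-.022,-.015,.059],[-.022,.015,.059]])
px=np.array([(250,142),(388,142),(297,200),(347,200),(290,219),(352,219)])
def pts(p): # tilt, grasp x,y,z in bonnet
    A=Rb@R.from_euler('y',-p[0]).as_matrix(); return (m-p[1:4])@A.T+G
f=lambda p:np.r_[(proj(pts(p),M,k)-px).ravel(),(p[3]-.042)/.003,p[1]/.002]
for t0 in (0,.5):
    r=least_squares(f,[t0,0,0,.042],loss='soft_l1');print(np.degrees(r.x[0]),r.x[1:].round(4),r.cost,r.fun.round(1))
    A=Rb@R.from_euler('y',-r.x[0]).as_matrix()
    print('bottom z',[((np.array([x,0,0])-r.x[1:4])@A.T+G)[2].round(4) for x in(-.055,.071)])
cv2.imwrite('pics/x.png',c['color'][:,:,::-1])
E
```

```text
2.2163755579067788 [ 0.0053 -0.0015  0.0412] 10.01377664172417 [ 2.1  1.3  0.9  1.3 -1.2 -1.5 -2.  -1.5 -1.6  0.1  1.7  0.1 -0.3  2.7]
bottom z [np.float64(-0.0024), np.float64(0.0025)]
2.2163766162879446 [ 0.0053 -0.0015  0.0412] 10.013776641725535 [ 2.1  1.3  0.9  1.3 -1.2 -1.5 -2.  -1.5 -1.6  0.1  1.7  0.1 -0.3  2.7]
bottom z [np.float64(-0.0024), np.float64(0.0025)]
```

Nearly level and at the table. I'll press down gently, release, and look before gripping again.

Call:
{"fn": "carry_out", "kwargs": {"rows": [[[0.002, 0, 0], 0, 1], [[0.003, 0, 0], 0, 1], [[0.003, 0, 0], 0, 1]]}}

```text
t: 9.57
position: [0.6174, -0.1318, 0.0199]
ee_rot: [-0.529, -0.47, 0.529, -0.469]
wrist_force: [-2.4, 0.2, 1.0]
opening: 0.0299
```

Call:
{"fn": "carry_out", "kwargs": {"rows": [[[0, 0, 0], 0, -1], [[0, 0, 0], 0, -1], [[0, 0, 0], 0, -1], [[0, 0, 0], 0, -1], [[-0.04, 0, 0], 0, -1], [[-0.09, 0, 0], 0, -1], [[-0.14, 0, 0], 0, -1], [[-0.14, 0, 0], 0, -1], [[-0.14, 0, 0], 0, -1]]}}

```text
t: 10.7
position: [0.6171, -0.1318, 0.1593]
ee_rot: [-0.529, -0.47, 0.529, -0.469]
wrist_force: [-0.4, 0.2, 0.0]
opening: 0.0881
```

```bash
python3 - <<'E'
from h import *
import pickle
s=env.state();c=env.camera('wrist');pickle.dump((s,c),open('w3.pkl','wb'))
print(s['position'],s['opening'],R.from_quat(s['ee_rot']).as_matrix().round(3).tolist())
i=c['color'][60:260,60:420,::-1]
i=cv2.resize(i,None,fx=2.2,fy=2.2,interpolation=cv2.INTER_CUBIC)
for k in range(0,360,20): cv2.putText(i,str(60+k),(int(k*2.2),10),0,.35,(0,0,255),1);cv2.line(i,(int(k*2.2),10),(int(k*2.2),16),(0,0,255),1)
for k in range(20,200,20): cv2.putText(i,str(60+k),(0,int(k*2.2)+4),0,.35,(0,0,255),1);cv2.line(i,(24,int(k*2.2)),(30,int(k*2.2)),(0,0,255),1)
cv2.imwrite('pics/w3c.png',i)
E
```

```text
[ 0.61713613 -0.13182239  0.1592622 ] 0.08805469428889033 [[-0.0, 0.993, -0.119], [0.0, -0.119, -0.993], [-1.0, -0.001, -0.0]]
```

View pics/w3c.png

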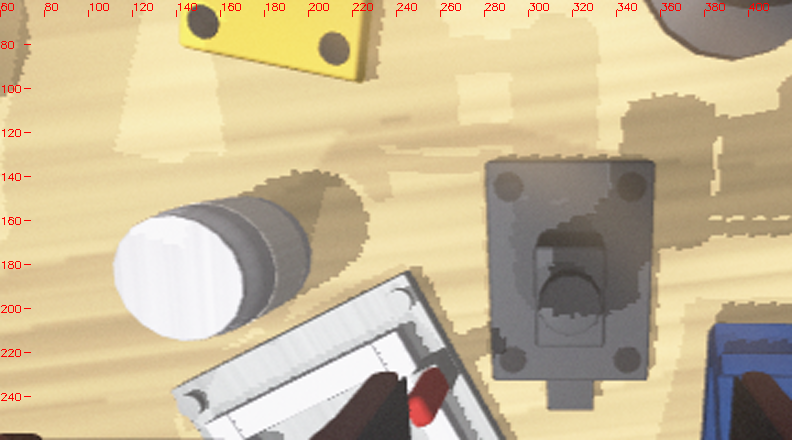

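The bonnet stands flat and upright on the table: plate px (281–357, 133–233), tongue (309–330, 246). The nest's rear corner shows at (244,184).

```bash
cat > fit3.py <<'E'
from h import *
import pickle
s,c=pickle.load(open('w3.pkl','rb')); M,k=w2c(c,s),K(c)
def Rz(a): return R.from_euler('z',a).as_matrix()
f=lambda L:np.array(L)/2.2+60
bc=f([(486,163),(654,161),(493,380),(648,380),(548,409),(593,409)])
bm=np.array([[-.055,-.04,.014],[-.055,.04,.014],[.055,-.04,.014],[.055,.04,.014],[.071,-.012,.014],[.071,.012,.014]])
fb=lambda p:(proj(bm@Rz(p[2]).T+[p[0],p[1],0],M,k)-bc).ravel()
r=least_squares(fb,[.617,-.13,3.02]);print('bonnet',r.x.round(4),np.degrees(r.x[2]),r.fun.round(1))
T=R.from_quat(s['ee_rot']).as_matrix();print('bonnet in tool',(T.T@(np.r_[r.x[:2],0]-s['position'])).round(4))
nc=f([(172,390),(408,272)])
print(proj(np.array([[-.095,-.07,.012],[-.095,.07,.012]])@Rz(3.4787).T+[.5202,-.0197,0],M,k)-nc)
E
python3 fit3.py
```

```text
bonnet [ 0.623  -0.1335  3.0258] 173.36636850156654 [-0.8 -1.   0.6 -0.4 -0.2  0.6  0.3  0.3 -0.2  0.4  0.3  0.4]
bonnet in tool [0.1593 0.0061 0.001 ]
[[0.70533026 0.35285806]
 [0.14007529 0.86026814]]
```

Call:
{"fn": "carry_out", "kwargs": {"rows": [[[-0.05, -0.01, 0], 0, -1], [[-0.06, -0.04, -0.018], -9, -1], [[-0.06, -0.09, -0.04], -18, -1], [[-0.06, -0.13, -0.058], -26, -1], [[-0.06, -0.1635, -0.0734], -26, -1], [[-0.06, -0.1635, -0.0734], -26, -1], [[-0.06, -0.1635, -0.0734], -26, -1], [[-0.06, -0.1635, -0.0734], -26, -1]]}}

```text
t: 11.75
position: [0.465, -0.0403, 0.2193]
ee_rot: [0.41, 0.576, -0.41, 0.576]
wrist_force: [1.0, 0.4, -0.2]
opening: 0.0877
```

```bash
python3 - <<'E'
from h import *
import pickle
s=env.state();c=env.camera('wrist');pickle.dump((s,c),open('w4.pkl','wb'))
print(s['position'],np.abs(s['dq']).max(),R.from_quat(s['ee_rot']).as_matrix().round(3).tolist())
i=c['color'][20:240,210:430,::-1]
i=cv2.resize(i,None,fx=2.7,fy=2.7,interpolation=cv2.INTER_CUBIC)
cv2.imwrite('pics/w4c.png',i); print(i.shape)
E
```

```text
[ 0.4649504  -0.04029263  0.2192739 ] 0.003221419306840906 [[-0.0, 0.945, 0.328], [0.0, 0.328, -0.945], [-1.0, -0.0, -0.0]]
(594, 594, 3)
```

View pics/w4c.png

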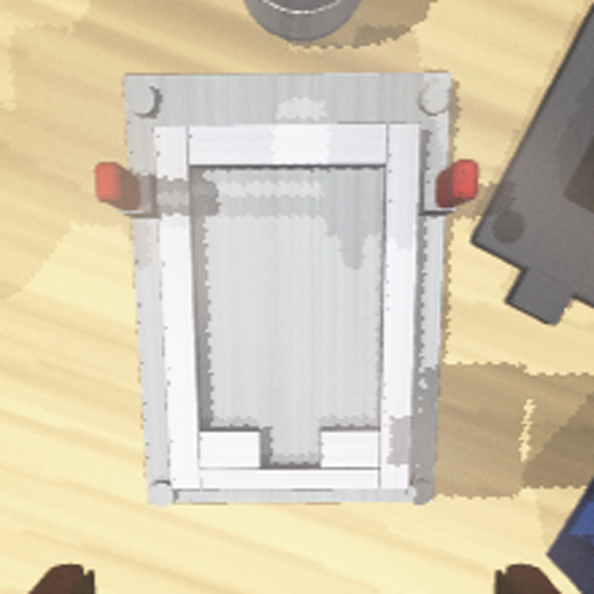

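```bash
cat > fit4.py <<'E'
from h import *
import pickle
s,c=pickle.load(open('w4.pkl','rb')); M,k=w2c(c,s),K(c)
def Rz(a): return R.from_euler('z',a).as_matrix()
f=lambda L:np.array(L)/2.7+[210,20]
nc=f([(125,73),(451,73),(430,503),(147,503),(189,163),(387,163),(199,428),(380,430),(260,428),(320,430),(262,467),(319,467)])
a=.024
nm=np.array([[-.095,-.07,.012],[-.095,.07,.012],[.095,.07,.012],[.095,-.07,.012],[-.057,-.042,a],[-.057,.042,a],[.057,-.042,a],[.057,.042,a],[.057,-.014,a],[.057,.014,a],[.075,-.014,a],[.075,.014,a]])
fn=lambda p:(proj(nm@Rz(p[2]).T+[p[0],p[1],0],M,k)-nc).ravel()
r=least_squares(fn,[.52,-.02,3.48],loss='soft_l1');print('nest',r.x.round(4),np.degrees(r.x[2]),fn(r.x).reshape(-1,2).round(1).tolist())
print(np.degrees(np.sqrt(np.diag(np.linalg.inv(r.jac.T@r.jac))))[2])
E
python3 fit4.py
```

```text
nest [ 0.5214 -0.0185  3.4772] 199.22614479298116 [[-0.4, -0.2], [0.7, -0.4], [1.1, -0.6], [-0.2, -0.5], [0.1, 0.5], [0.2, 0.3], [-0.3, 0.6], [0.1, -0.3], [-0.4, 0.5], [-0.1, -0.2], [-0.9, 0.2], [0.1, 0.1]]
0.2620573318442218
```

Call:
{"fn": "carry_out", "kwargs": {"rows": [[[0, 0.03, 0.035], 9, -1], [[0, 0.07, 0.08], 18, -1], [[0, 0.1, 0.115], 25.8, -1], [[0.03, 0.1189, 0.1394], 25.8, -1], [[0.08, 0.1189, 0.1394], 25.8, -1], [[0.1, 0.1189, 0.1394], 25.8, -1], [[0.15, 0.1189, 0.1394], 25.8, -1], [[0.185, 0.1189, 0.1394], 25.8, -1], [[0.1965, 0.1189, 0.1394], 25.8, -1], [[0.1965, 0.1189, 0.1394], 25.8, -1]]}}

```text
t: 13.05
position: [0.6221, -0.1325, 0.0226]
ee_rot: [-0.528, -0.471, 0.528, -0.47]
wrist_force: [-0.4, 0.5, 0.7]
opening: 0.0881
```

Call:
{"fn": "carry_out", "kwargs": {"rows": [[[0, 0, 0], 0, -1], [[0, 0, 0], 0, 1], [[0, 0, 0], 0, 1], [[0, 0, 0], 0, 1], [[0, 0, 0], 0, 1], [[0, 0, 0], 0, 1], [[0, 0, 0], 0, 1]], "grip_force": 40}}

```text
t: 13.92
position: [0.622, -0.1322, 0.0231]
ee_rot: [-0.528, -0.47, 0.528, -0.47]
wrist_force: [0.5, -0.4, -0.0]
opening: 0.0315
```

Call:
{"fn": "carry_out", "kwargs": {"rows": [[[-0.005, 0, 0], 0, 1], [[-0.03, 0, 0], 0, 1], [[-0.07, 0, 0], 0, 1], [[-0.1, 0, 0], 0, 1], [[-0.1, 0, 0], 0, 1], [[-0.1, 0, 0], 0, 1]]}}

```text
t: 14.68
position: [0.6207, -0.1318, 0.1216]
ee_rot: [-0.527, -0.471, 0.528, -0.469]
wrist_force: [-0.7, -0.6, -6.2]
opening: 0.03
```

```bash
python3 - <<'E'
from h import *
s=env.state();T=R.from_quat(s['ee_rot']).as_matrix()
print(s['position'],s['wrist_force'],s['moment'],s['opening'],T.round(3).tolist())
d=np.array([.5213,-.0180])-s['position'][:2];print((T[:2].T@d).round(4),'yaw now',np.degrees(np.arctan2(-T[1,1],-T[0,1]))%360)
c=env.camera('wrist');import pickle;pickle.dump((s,c),open('w5.pkl','wb'))
M,k=w2c(c,s),K(c)
cv2.imwrite('pics/w5.png',c['color'][:,:,::-1])
E
```

```text
[ 0.62070506 -0.13181999  0.12156623] [-0.74304362 -0.58254715 -6.2242953 ] [ 0.07800437  0.04773906 -0.03606432] 0.029997403104009893 [[-0.003, 0.993, -0.115], [0.001, -0.115, -0.993], [-1.0, -0.003, -0.001]]
[ 0.0004 -0.1118 -0.1016] yaw now 173.39492766223103
```

Call:
{"fn": "carry_out", "kwargs": {"rows": [[[-0.01, -0.02, -0.018], -5, 1], [[-0.01, -0.05, -0.045], -13, 1], [[-0.01, -0.08, -0.072], -20, 1], [[-0.01, -0.1127, -0.1012], -25.8, 1], [[-0.01, -0.1127, -0.1012], -25.8, 1], [[0.02, -0.1127, -0.1012], -25.8, 1], [[0.045, -0.1127, -0.1012], -25.8, 1], [[0.045, -0.1127, -0.1012], -25.8, 1], [[0.045, -0.1127, -0.1012], -25.8, 1]]}}

```text
t: 15.85
position: [0.5222, -0.0191, 0.0782]
ee_rot: [0.41, 0.576, -0.41, 0.576]
wrist_force: [1.0, -0.8, -6.3]
opening: 0.0298
```

```bash
python3 - <<'E'
from h import *
s=env.state();T=R.from_quat(s['ee_rot']).as_matrix()
print(s['position'],s['wrist_force'],s['moment'],s['opening'])
d=np.array([.5204,-.0183])-s['position'][:2];print((T[:2].T@d).round(4),'yaw now',np.degrees(np.arctan2(-T[1,1],-T[0,1]))%360)
c=env.camera('wrist');M,k=w2c(c,s),K(c)
im=cv2.resize(c['color'][:,:,::-1],None,fx=1.25,fy=1.25)
def Rz(a): return R.from_euler('z',a).as_matrix()
P=np.array([[-.057,-.042,.024],[-.057,.042,.024],[.057,.042,.024],[.057,-.042,.024]])@Rz(3.4772).T+[.5213,-.018,0]
cv2.polylines(im,[(proj(P,M,k)*1.25).round().astype(int)],True,(0,255,0),1)
b=s['position'][2]-.0225
o=s['position']+T[:,1]*.001;A=np.c_[-T[:,1],T[:,2],-T[:,0]]
P=(np.array([[-.055,-.04,.014],[-.055,.04,.014],[.055,.04,.014],[.055,-.04,.014]])-[0,0,.0225])@A.T+o
cv2.polylines(im,[(proj(P,M,k)*1.25).round().astype(int)],True,(0,0,255),1)
cv2.imwrite('pics/w6.png',im)
E
```

```text
[ 0.52216223 -0.01906562  0.07817811] [ 1.03632147 -0.80080859 -6.26356881] [ 0.01045759 -0.01304604 -0.0123951 ] 0.029754683795470194
[ 0.     -0.0014 -0.0013] yaw now 199.16318487345586
```

View pics/w6.png

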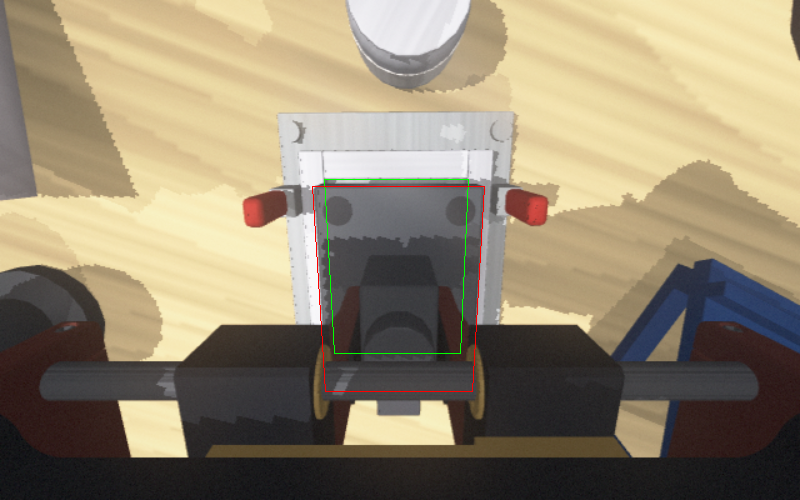

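Call:
{"fn": "carry_out", "kwargs": {"rows": [[[0.01, -0.0013, -0.0012], 0, 1], [[0.02, -0.0013, -0.0012], 0, 1], [[0.028, -0.0013, -0.0012], 0, 1], [[0.028, -0.0013, -0.0012], 0, 1], [[0.028, -0.0013, -0.0012], 0, 1]]}}

```text
t: 16.52
position: [0.5203, -0.0181, 0.0502]
ee_rot: [0.41, 0.576, -0.41, 0.576]
wrist_force: [-0.3, 0.4, -6.2]
opening: 0.0297
```

```bash
cat > st.py <<'E'
from h import *
s=env.state();T=R.from_quat(s['ee_rot']).as_matrix()
d=np.array([.5204,-.0183])-s['position'][:2]
print(s['t'],s['position'],s['wrist_force'].round(2),s['moment'].round(3),s['opening'],(T[:2].T@d).round(4),np.degrees(np.arctan2(-T[1,1],-T[0,1]))%360)
E
python3 st.py
```

```text
16.525 [ 0.52026358 -0.01808595  0.05015939] [-0.31  0.44 -6.24] [0.041 0.015 0.022] 0.0297442582054376 [-0.      0.0001  0.0002] 199.19545441516405
```

Aligned. Lowering gently into the pocket.

Call:
{"fn": "carry_out", "kwargs": {"rows": [[[0.004, 0, 0], 0, 1], [[0.008, 0, 0], 0, 1], [[0.011, 0, 0], 0, 1], [[0.013, 0, 0], 0, 1], [[0.013, 0, 0], 0, 1]]}}

```text
t: 17.15
position: [0.52, -0.018, 0.037]
ee_rot: [0.41, 0.577, -0.41, 0.576]
wrist_force: [-0.3, -0.7, -6.2]
opening: 0.0294
```

```bash
python3 st.py
```

```text
17.15 [ 0.51999077 -0.01803883  0.03698955] [-0.34 -0.68 -6.24] [ 0.052 -0.044  0.007] 0.029414336443776144 [-0.      0.0003  0.0004] 199.1915376332007
```

Call:
{"fn": "carry_out", "kwargs": {"rows": [[[0.0015, 0, 0], 0, 1], [[0.003, 0, 0], 0, 1], [[0.003, 0, 0], 0, 1]]}}

```text
t: 17.52
position: [0.5204, -0.0181, 0.0351]
ee_rot: [0.41, 0.576, -0.41, 0.577]
wrist_force: [-1.7, -0.2, 5.1]
opening: 0.0298
```

```bash
python3 st.py
```

```text
17.525 [ 0.52037453 -0.01811016  0.03512147] [-1.66 -0.24  5.08] [0.227 0.626 0.019] 0.02979184711385723 [ 0.     -0.      0.0002] 199.19210585670209
```

Call:
{"fn": "carry_out", "kwargs": {"rows": [[[0.002, 0, 0], 0, -1], [[0.002, 0, 0], 0, -1], [[0.002, 0, 0], 0, -1], [[0.002, 0, 0], 0, -1], [[-0.03, 0, 0], 0, -1], [[-0.08, 0, 0], 0, -1], [[-0.14, -0.03, 0], 0, -1], [[-0.19, -0.06, 0], 0, -1], [[-0.19, -0.06, 0], 0, -1], [[-0.19, -0.06, 0], 0, -1]]}}

```text
t: 18.77
position: [0.4635, -0.0377, 0.2239]
ee_rot: [0.41, 0.576, -0.41, 0.576]
wrist_force: [0.2, -0.5, -0.0]
opening: 0.0879
```

```bash
python3 - <<'E'
from h import *
import pickle
s=env.state();c=env.camera('wrist');pickle.dump((s,c),open('w7.pkl','wb'))
print(s['t'],s['position'],s['wrist_force'].round(2))
M,k=w2c(c,s),K(c)
def Rz(a): return R.from_euler('z',a).as_matrix()
g=cv2.cvtColor(c['color'],cv2.COLOR_RGB2GRAY)
# silhouette of bonnet vs predictions
for r in env.silhouettes('bonnet','wrist')[:4]:
    m=r['mask'].astype(np.uint8); print(round(r['p'],2),m.sum(),(np.array(r['extent'])*[640,400,640,400]).round(1))
bm=np.array([[-.055,-.04,.014],[-.055,.04,.014],[.055,.04,.014],[.055,-.04,.014],[.071,-.012,.014],[.071,.012,.014]])
print(proj(bm@Rz(3.4772).T+[.5213,-.018,.012],M,k).round(1).tolist())
hs=np.array([[0,0,.073]]);print('gland',proj(hs@Rz(3.4772).T+[.5213,-.018,.012],M,k))
print([(np.round(np.array(r['point'])*[640,400],1).tolist(),round(r['p'],2)) for r in env.landmark_of('bonnet','wrist')],proj([.5213,-.018,.012],M,k))
E
```

```text
18.775 [ 0.46352369 -0.03773944  0.2238586 ] [ 0.19 -0.49 -0.02]
0.73 2172 [517.8   0.  610.6  35.4]
0.69 6532 [284.8  83.2 351.4 191.4]
0.63 619 [409.4 321.8 440.9 354.9]
[[284.2, 82.6], [353.5, 82.5], [350.9, 176.7], [287.1, 176.8], [309.5, 189.2], [328.5, 189.2]]
gland [[318.97698913 133.07976752]]
[([321.2, 133.9], 0.81), ([442.2, 325.4], 0.74)] [[318.94482663 131.27928468]]
```

The bonnet silhouette matches the seated prediction to about 2 px. Next, the console view.

Call:
{"fn": "carry_out", "kwargs": {"rows": [[[-0.03, 0.02, -0.04], 0, -1], [[-0.06, 0.045, -0.09], 0, -1], [[-0.06, 0.07, -0.14], 0, -1], [[-0.06, 0.1, -0.19], 0, -1], [[-0.06, 0.12, -0.24], 0, -1], [[-0.06, 0.14, -0.28], 0, -1], [[-0.06, 0.158, -0.314], 0, -1], [[-0.06, 0.158, -0.314], 0, -1], [[-0.06, 0.158, -0.314], 0, -1]]}}

```text
t: 20.05
position: [0.5089, 0.3103, 0.2826]
ee_rot: [0.408, 0.577, -0.41, 0.576]
wrist_force: [0.6, -0.4, 0.4]
opening: 0.0878
```

```bash
python3 - <<'E'
from h import *
import pickle
s=env.state();c=env.camera('wrist');pickle.dump((s,c),open('w8.pkl','wb'))
print(s['t'],s['position'],R.from_quat(s['ee_rot']).as_matrix().round(3).tolist())
for t in ['console','selector_grip','selector','jar']:
    try: print(t,[(np.round(np.array(r['point'])*[640,400],1).tolist(),round(r['p'],2)) for r in env.landmark_of(t,'wrist')][:3])
    except Exception as e: print(e)
for t in ['console','jar','selector_grip']:
    print(t,[(np.round(np.array(r['extent'])*[640,400,640,400],1).tolist(),round(r['p'],2)) for r in env.boxes_of(t,'wrist')][:3])
cv2.imwrite('pics/w8.png',cv2.resize(c['color'][:,:,::-1],None,fx=1.25,fy=1.25,interpolation=2))
E
```

```text
20.05 [0.50891712 0.31028553 0.28255516] [[-0.003, 0.944, 0.329], [-0.002, 0.329, -0.944], [-1.0, -0.003, 0.001]]
console [([318.1, 149.8], 0.79), ([519.3, 234.0], 0.67)]
selector_grip [([314.7, 138.7], 0.76)]
it knows: bonnet, console, gasket, jar, nest, rack, red_bonnet, selector_grip, tin, valve, wrench
jar [([222.2, 155.2], 0.76)]
console [([233.6, 93.1, 386.3, 235.4], 0.74), ([464.2, 171.0, 606.6, 283.7], 0.17)]
jar [([178.7, 133.7, 239.5, 185.4], 0.98)]
selector_grip [([288.3, 115.4, 344.2, 175.0], 0.59)]
```

```bash
python3 - <<'E'
from h import *
import pickle
s,c=pickle.load(open('w8.pkl','rb'))
i=cv2.resize(c['color'][82:242,170:400,::-1],None,fx=3.4,fy=3.4,interpolation=cv2.INTER_CUBIC)
for k in range(0,230,10): cv2.line(i,(int(k*3.4),0),(int(k*3.4),5+5*(k%50==30)),(0,0,255),1); 
for k in range(0,230,20): cv2.putText(i,str(170+k),(int(k*3.4),20),0,.4,(0,0,255),1)
for k in range(8,160,20): cv2.putText(i,str(82+k),(0,int(k*3.4)+4),0,.4,(0,0,255),1);cv2.line(i,(28,int(k*3.4)),(34,int(k*3.4)),(0,0,255),1)
cv2.imwrite('pics/w8c.png',i);print(i.shape)
E
```

```text
(544, 782, 3)
```

View pics/w8c.png

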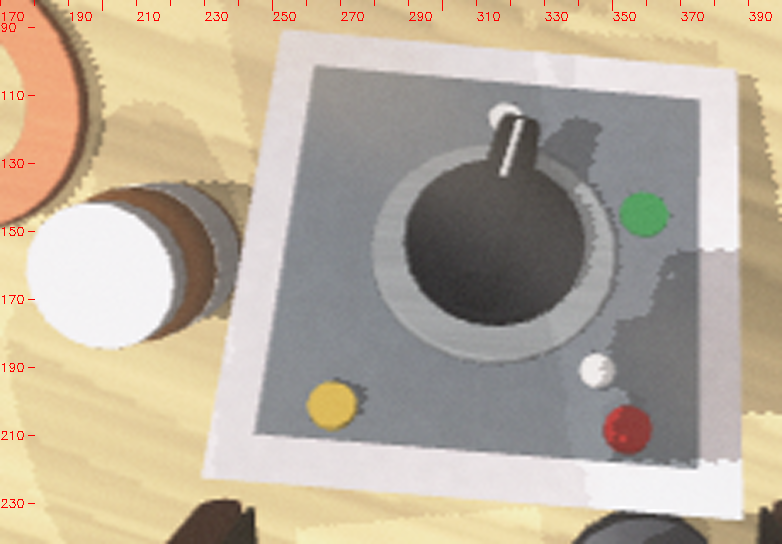

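Console: the downhill front edge is at the top of the picture and the lamps (upper edge) at the bottom. The green mark is at (359,145), the white mark 0 at (318,116). The pointer is near 0, with its stripe from (318,133) to (322,117). The jar is at the left, outside the working area.

```bash
cat > fit8.py <<'E'
from h import *
import pickle
s,c=pickle.load(open('w8.pkl','rb')); M,k=w2c(c,s),K(c)
f=lambda L:np.array(L)/3.4+[170,82]
n=np.array([-np.sin(np.radians(35)),0,np.cos(np.radians(35))]);ex=np.array([np.cos(np.radians(35)),0,np.sin(np.radians(35))]);ey=np.array([0,1,0])
d=lambda q:-np.cos(q)*ex+np.sin(q)*ey
C0=np.array([0,0,.0825])
m=np.array([[-.075,-.09,.03],[-.075,.09,.03],[.075,.09,.135],[.075,-.09,.135],C0+.058*d(1.2),C0+.058*d(2.4),C0+.058*d(0)])
pc=f([(284,30),(738,70),(742,520),(203,478),(644,215),(597,370),(504,117)])
def Rz(a): return R.from_euler('z',a).as_matrix()
fr=lambda p:(proj(m@Rz(p[2]).T+[p[0],p[1],0],M,k)-pc).ravel()
r=least_squares(fr,[.55,.32,3.4],loss='soft_l1');p=r.x
print('console',p.round(4),np.degrees(p[2]),fr(p).reshape(-1,2).round(1).tolist())
W=lambda P:np.atleast_2d(P)@Rz(p[2]).T+[p[0],p[1],0]
print('grip pt',W(C0+.037*n),proj(W(C0+.037*n),M,k))
st=f([(518,118),(503,175)])
# pointer stripe on bar top 44mm above panel: intersect rays with that plane
nw=Rz(p[2])@n;P0=W(C0+.044*n)[0]
o=-M[:3,:3].T@M[:3,3]
for u in st:
    dd=M[:3,:3].T@np.linalg.solve(k,[u[0],u[1],1]);X=o+dd*(nw@(P0-o))/(nw@dd);v=X-P0
    a,b=v@(Rz(p[2])@ex),v@(Rz(p[2])@ey);print('stripe end',a.round(4),b.round(4),'q',np.arctan2(b,-a))
if __name__=='__main__':
  for q in (0,.15,.4,.8,1.2,1.4):
    print(q,'tip-bar end top',W(C0+.044*n+.0305*d(q)).round(4),'0.022 out z37',W(C0+.037*n+.022*d(q)).round(4))
E
python3 fit8.py
```

```text
console [0.536  0.3239 3.3933] 194.42047964252015 [[-0.3, -0.4], [-0.3, -0.3], [0.2, -0.3], [0.1, -0.4], [-0.2, 0.4], [0.1, 0.5], [0.4, 0.9]]
grip pt [[0.55653744 0.32913778 0.11280863]] [[316.67593288 140.7534901 ]]
stripe end -0.0274 0.0042 q 0.15218455121460384
stripe end -0.005 0.0008 q 0.14904380237907103
0 tip-bar end top [[0.5846 0.3364 0.101 ]] 0.022 out z37 [[0.574  0.3336 0.1002]]
0.15 tip-bar end top [[0.5855 0.3319 0.1012]] 0.022 out z37 [[0.5746 0.3304 0.1003]]
0.4 tip-bar end top [[0.5857 0.3244 0.1024]] 0.022 out z37 [[0.5747 0.325  0.1012]]
0.8 tip-bar end top [[0.5827 0.3133 0.1064]] 0.022 out z37 [[0.5726 0.317  0.104 ]]
1.2 tip-bar end top [[0.5763 0.3049 0.1122]] 0.022 out z37 [[0.568  0.3109 0.1082]]
1.4 tip-bar end top [[0.572  0.3021 0.1156]] 0.022 out z37 [[0.5649 0.3089 0.1107]]
```

Call:
{"fn": "carry_out", "kwargs": {"rows": [[[0, 0.01, 0], -10.5, -1], [[0, 0.03, -0.001], -21, -1], [[0, 0.05, -0.002], -31.5, -1], [[0, 0.051, -0.002], -42, -1], [[0, 0.051, -0.002], -52.5, -1], [[0, 0.051, -0.002], -63, -1], [[0, 0.051, -0.002], -73.5, -1], [[0, 0.051, -0.002], -84, -1], [[0, 0.051, -0.002], -94.5, -1], [[0, 0.051, -0.002], -105, -1]]}}

```text
t: 21.65
position: [0.5571, 0.329, 0.2844]
ee_rot: [-0.21, 0.675, 0.21, 0.675]
wrist_force: [-0.7, 0.1, -1.1]
opening: 0.0878
```

Call:
{"fn": "carry_out", "kwargs": {"rows": [[[0.02, 0, 0], -10.5, -1], [[0.04, 0, 0], -21, -1], [[0.06, 0, 0], -31.5, -1], [[0.08, 0, 0], -42, -1], [[0.1, 0, 0], -52.5, -1], [[0.11, 0, 0], -59.8, -1], [[0.11, 0, 0], -59.8, -1], [[0.11, 0, 0], -59.8, -1]]}}

```text
t: 22.65
position: [0.5574, 0.3293, 0.1749]
ee_rot: [0.517, -0.483, -0.516, -0.483]
wrist_force: [-0.0, -0.1, -1.0]
opening: 0.0878
```

```bash
cat > st2.py <<'E'
from h import *
s=env.state();T=R.from_quat(s['ee_rot']).as_matrix()
d=np.array([.5565,.3291,.109])-s['position']
print(s['t'],s['position'],s['wrist_force'].round(2),s['moment'].round(3),s['opening'],s['qpos'].round(3),(T.T@d).round(4),np.degrees(np.arctan2(T[1,1],T[0,1]))%360)
E
python3 st2.py
```

```text
22.65 [0.5573935  0.3293466  0.17487405] [-0.04 -0.05 -0.99] [ 0.151 -0.129  0.043] 0.08784998143498259 [ 0.427  0.468  1.457  0.     1.215 -1.211] [ 0.0659  0.001  -0.0002] 183.83250692032115
```

Call:
{"fn": "carry_out", "kwargs": {"rows": [[[0.03, 0.0008, 0], 0, -1], [[0.055, 0.0008, 0], 0, -1], [[0.065, 0.0008, 0], 0, -1], [[0.065, 0.0008, 0], 0, 1], [[0.065, 0.0008, 0], 0, 1], [[0.065, 0.0008, 0], 0, 1], [[0.065, 0.0008, 0], 0, 1], [[0.065, 0.0008, 0], 0, 1], [[0.065, 0.0008, 0], 0, 1]], "grip_force": 15}}

```text
t: 23.78
position: [0.5562, 0.3293, 0.1093]
ee_rot: [-0.517, 0.482, 0.517, 0.482]
wrist_force: [0.0, -0.3, -0.0]
opening: 0.0313
```

```bash
python3 st2.py
```

```text
23.775 [0.55616728 0.32932902 0.10927706] [ 0.01 -0.26 -0.04] [ 0.028 -0.129 -0.009] 0.031303143480352534 [ 0.428  0.535  1.521  0.     1.085 -1.213] [ 0.0003 -0.0003 -0.0003] 183.99303164617638
```

Call:
{"fn": "carry_out", "kwargs": {"rows": [[[0, 0, 0], 0, 1], [[0, 0, 0], 0, 1], [[0, 0, 0], 0, 1], [[0, 0, 0], 0, 1]]}}

```text
t: 24.28
position: [0.556, 0.3301, 0.1093]
ee_rot: [-0.517, 0.482, 0.517, 0.483]
wrist_force: [-1.5, 6.1, 0.9]
opening: 0.0148
```

Call:
{"fn": "carry_out", "kwargs": {"rows": [[[0, 0, 0], 5, 1], [[0, 0, 0], 10, 1], [[0, 0, 0], 15, 1], [[0, 0, 0], 20, 1], [[0, 0, 0], 20, 1]]}}

```text
t: 24.9
position: [0.5569, 0.3302, 0.1098]
ee_rot: [-0.426, 0.564, 0.426, 0.565]
wrist_force: [0.2, 4.8, 1.7]
opening: 0.0165
```

```bash
python3 st2.py
```

```text
24.9 [0.55694847 0.33016442 0.10976586] [0.22 4.8  1.71] [ 0.772 -0.114  0.118] 0.016538181891332597 [ 4.280e-01  5.350e-01  1.520e+00  1.000e-03  1.084e+00 -8.650e-01] [ 0.0008  0.0001 -0.0011] 164.04590894396503
```

Call:
{"fn": "carry_out", "kwargs": {"rows": [[[0, 0, 0.0006], 6, 1], [[0, 0, 0.001], 12, 1], [[0, 0, 0.001], 18, 1], [[0, 0, 0.001], 24, 1], [[0, 0, 0.001], 30, 1], [[0, 0, 0.001], 36, 1], [[0, 0, 0.001], 42, 1], [[0, 0, 0.001], 42, 1]]}}

```text
t: 25.9
position: [0.558, 0.3296, 0.1103]
ee_rot: [-0.196, 0.679, 0.195, 0.681]
wrist_force: [0.8, -0.5, 5.2]
opening: 0.0187
```

```bash
python3 st2.py
```

```text
25.9 [0.55798435 0.32955656 0.11031069] [ 0.82 -0.51  5.21] [-0.184 -0.191  0.114] 0.01866852085492979 [ 0.428  0.535  1.518 -0.002  1.086 -0.13 ] [ 0.0013  0.0004 -0.0015] 122.05860997572437
```

Call:
{"fn": "carry_out", "kwargs": {"rows": [[[0, 0, 0], 0, 0.4], [[0, 0, 0], 0, 0.3], [[0, 0, 0], 0, 0.3], [[-0.03, 0, 0], 0, 0.3], [[-0.08, 0, 0], 0, 0.3], [[-0.13, -0.02, 0], 0, 0.3], [[-0.18, -0.05, 0], 0, -1], [[-0.18, -0.05, 0], 0, -1], [[-0.18, -0.05, 0], 0, -1]]}}

```text
t: 27.02
position: [0.5823, 0.2876, 0.2883]
ee_rot: [-0.195, 0.68, 0.195, 0.679]
wrist_force: [-0.5, -0.5, -0.8]
opening: 0.057
```

```bash
cat > chk.py <<'E'
import contextlib,io
with contextlib.redirect_stdout(io.StringIO()): import fit8 as F
from h import *
s=env.state();c=env.camera('wrist');M,k=w2c(c,s),K(c)
print(s['t'],s['position'])
# rectify the plane of the bar's top (44 mm above panel): image axes a=ey, b=ex, 0.25 mm/px
g=np.linspace(-.045,.045,361)
A,Bq=np.meshgrid(g,g)
pts=F.C0+.044*F.n+A[...,None]*F.ey+Bq[...,None]*F.ex
uv=proj(F.W(pts.reshape(-1,3)),M,k).reshape(361,361,2).astype(np.float32)
im=cv2.remap(c['color'],uv[...,0],uv[...,1],cv2.INTER_LINEAR)
cv2.imwrite('pics/rect.png',im[:,:,::-1])
gr=im.min(2); rad=np.hypot(A,Bq)
m=((gr>130)&(rad<.030)).astype(np.uint8)
nn,lab,st,ce=cv2.connectedComponentsWithStats(m)
for i in range(1,nn):
    if st[i,4]>30:
        y,x=np.where(lab==i);a=A[y,x];b=Bq[y,x]
        sv=np.linalg.svd(np.c_[a-a.mean(),b-b.mean()],full_matrices=False)
        v=sv[2][0]; v=v*np.sign(v@[a.mean(),b.mean()])
        print('blob',st[i,4],'len/wid mm',(sv[1]/np.sqrt(len(a))*3464).round(1),'centre q',round(np.arctan2(a.mean(),-b.mean()),3),'axis q',round(np.arctan2(v[0],-v[1]),3),'r',round(np.hypot(a.mean(),b.mean())*1000,1))
E
python3 chk.py
```

```text
27.025 [0.58227459 0.28764012 0.28833469]
blob 2171 len/wid mm [12.6 10.4] centre q -0.151 axis q 0.161 r 23.5
blob 36 len/wid mm [1.8 1.2] centre q 0.125 axis q -0.649 r 29.3
blob 50 len/wid mm [2.6 1.5] centre q 0.28 axis q 0.072 r 28.9
blob 94 len/wid mm [6.3 1.4] centre q 0.502 axis q -0.119 r 27.5
blob 404 len/wid mm [7.8 5.9] centre q 0.354 axis q 1.636 r 19.9
blob 66 len/wid mm [2.9 1.7] centre q 0.774 axis q 1.759 r 29.1
blob 62 len/wid mm [2.3 1.6] centre q 0.662 axis q -0.708 r 26.0
blob 3382 len/wid mm [38.2  7.9] centre q -1.098 axis q -1.91 r 15.6
blob 900 len/wid mm [21.6  2.6] centre q 1.154 axis q 1.217 r 16.0
```

The pointer stripe (length 21.6 mm, r 16 mm, as before) lies at q ≈ 1.15–1.22. As an offline check, I'll measure seating flatness from the saved picture taken after release.

```bash
python3 - <<'E'
from h import *
import pickle
s,c=pickle.load(open('w7.pkl','rb'));M,k=w2c(c,s),K(c)
Rn=R.from_euler('z',3.4772).as_matrix();o=np.array([.5213,-.018,0])
y=np.arange(-.055,.0551,.0005);x=np.arange(-.07,.0901,.0005)
X,Y=np.meshgrid(x,y,indexing='ij')
P=np.stack([X,Y,np.full_like(X,.026)],-1).reshape(-1,3)@Rn.T+o
uv=proj(P,M,k).reshape(*X.shape,2).astype(np.float32)
g=cv2.remap(cv2.cvtColor(c['color'],cv2.COLOR_RGB2GRAY),uv[...,0],uv[...,1],1).astype(int)
dark=g<110
for xx in (-.05,-.03,0,.03,.05,.062,.068):
    r=np.where(dark[abs(x-xx).argmin()])[0]; print(xx,'y range mm',(y[r.min()]*1e3).round(1),(y[r.max()]*1e3).round(1))
for yy in (-.03,-.02,0,.02,.03):
    r=np.where(dark[:,abs(y-yy).argmin()])[0]; print(yy,'x range mm',(x[r.min()]*1e3).round(1),(x[r.max()]*1e3).round(1))
E
```

```text
-0.05 y range mm -29.0 40.5
-0.03 y range mm 8.5 40.0
0 y range mm 14.0 41.0
0.03 y range mm -40.5 -40.0Traceback (most recent call last):
  File "<stdin>", line 12, in <module>
    return umr_minimum(a, axis, None, out, keepdims, initial, where)
ValueError: zero-size array to reduction operation minimum which has no identity
```

```bash
python3 - <<'E'
from h import *
import pickle
s,c=pickle.load(open('w7.pkl','rb'));M,k=w2c(c,s),K(c)
Rn=R.from_euler('z',3.4772).as_matrix();o=np.array([.5213,-.018,0])
y=np.arange(-.05,.0501,.0005);x=np.arange(-.066,.0851,.0005)
X,Y=np.meshgrid(x,y,indexing='ij')
P=np.stack([X,Y,np.full_like(X,.026)],-1).reshape(-1,3)@Rn.T+o
uv=proj(P,M,k).reshape(*X.shape,2).astype(np.float32)
g=cv2.remap(cv2.cvtColor(c['color'],cv2.COLOR_RGB2GRAY),uv[...,0],uv[...,1],1).astype(int)
for xx in (-.05,-.03,0,.03,.05,.062,.068):
    d=np.diff(g[abs(x-xx).argmin()]); w=g[abs(x-xx).argmin()]<170
    r=np.where(w)[0]; print(xx,'y mm',(y[r[[0,-1]]]*1e3).round(1) if len(r) else None)
for yy in (-.03,-.02,0,.02,.03):
    r=np.where(g[:,abs(y-yy).argmin()]<170)[0]; print(yy,'x mm',(x[r[[0,-1]]]*1e3).round(1) if len(r) else None)
E
```

```text
-0.05 y mm [-46.  41.]
-0.03 y mm [-41.5  41.5]
0 y mm [-41.5  41.5]
0.03 y mm [-41.5  41.5]
0.05 y mm [-41.5  41.5]
0.062 y mm [-13.5  14. ]
0.068 y mm [-13.5  12.5]
-0.03 x mm [-57.  57.]
-0.02 x mm [-57.   74.5]
0 x mm [-57.   74.5]
0.02 x mm [-57.   56.5]
0.03 x mm [-57.   56.5]
```

White rims stand free all round (±41.5, −57/+57, slot to 74.5 mm), so the bonnet is inside the pocket with its tongue in the slot. Handing in.

```bash
python3 -c "
from rig import env
s=env.state();print(s['t'],abs(s['dq']).max(),s['wrist_force']);print(env.job_done())"
```

```text
27.075 0.012446590787408455 [-0.38940855  0.00689317 -0.6516817 ]
the job is handed in; nothing more can be done
None
```

I handed the job in at t = 27.1 s. By my checks the grey bonnet sits home in the nest, released, and the selector stands at the green mark; the rig reports no verdict.

**Bonnet:** I took it off the rack and rolled it level over its lower edge on free table, because the tool could not tilt. I then gripped it again and lowered it into the pocket.
- It went below the wall tops without contact and met the floor at the expected height, about 12.5 mm.
- The force at that contact was off-centre, so it may have been slightly tilted just before I let go. I measured no tilt after release.
- In the picture after release, the nest's white rims are clear all round the bonnet and the tongue is in the slot. Its outline agrees with the seated prediction to about 2 px, and the largest differences are at the tongue end and the right side.

**Selector:** I gripped the bar, turned it from 0.15 rad, released it and backed off. The pointer stripe then measured 1.15 to 1.22 rad against the target of 1.2.

**At hand-in:** The arm was still, clear of everything, with no contact force. I did not re-measure the red bonnet and the other bystanders, but the forces showed no unexpected contact at any point.

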